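# Pack up a lacquered trim panel to the height gauge

### The job

Build a neat stack of plywood packers, laid flat, centred and squared on the blue pad, choosing from the thick and thin ones so that when the finished lacquered panel is gently laid on top, lacquered face up, centred over the pad and lying along it, the panel's top face comes level with the red flag of the height gauge, that is, between the flag's lower and upper edges. Keep packers you do not need well off the station, and do not move the flag or the other things on the counter; let go and leave everything at rest.

Things in the scene. Friction and masses are not known exactly. Their poses are not given: they have to be found in the camera images.
- pad (a point): centre of the packing pad: a blue 44 x 80 mm rectangle with a white outline on the top face of the station's fixed dark steel base plate (70 mm wide, 12 mm thick; its top is 12 mm above the table). x = the pad's short direction, y = its long direction, z up. The base runs 60 mm from the pad centre towards +y and 175 mm towards -y, where a 12 mm steel post, 168 mm high, stands at pad y = -152 mm, x = 0.
- mark (a point): centre of the red flag of the height gauge: 18 mm tall (so its edges lie 9 mm above and below this point), 24 mm long in the pad's y, 10 mm thick; it sits on a black clamp on the post, its near edge 119 mm from the pad centre in the pad's -y. Its height differs from one start to the next: centre 75 to 105 mm above the table.
- flag (a joint): height of the flag on its post (m): flag centre is 70 mm above the table at 0, grows upward. It is held by friction and has been set already; leave it.
- panel_c (a point): centre (half-way up) of the finished panel: dark brown glossy lacquered wood-grain board, 50 x 200 x 16 mm (its x, y, z), 130 g, lying on the green mat, lacquered face up (+z).
- mat: fixed green mat, 290 x 350 x 3 mm, on which the packers and the panel lie at first; origin under its centre, its top 3 mm above the table.
- thick1_c (a point): centre (half-way up) of a thick packer: pale plywood block 44 x 80 x 36 mm (its x, y, z), 80 g, lying flat on the mat. There are two of 36 mm and two of 24 mm, in any order of places; either face may be up.
- thick2_c (a point): centre (half-way up) of a thick packer: pale plywood block 44 x 80 x 36 mm (its x, y, z), 80 g, lying flat on the mat. There are two of 36 mm and two of 24 mm, in any order of places; either face may be up.
- thin1_c (a point): centre (half-way up) of a thin packer: pale plywood block 44 x 80 x 24 mm (its x, y, z), 55 g, lying flat on the mat. There are two of 36 mm and two of 24 mm, in any order of places; either face may be up.
- thin2_c (a point): centre (half-way up) of a thin packer: pale plywood block 44 x 80 x 24 mm (its x, y, z), 55 g, lying flat on the mat. There are two of 36 mm and two of 24 mm, in any order of places; either face may be up.
- tape: bystander, not part of the job: yellow tape roll, 52 mm across, 18 mm high; loose on the table, origin at the centre of its underside.
- sanding_block: bystander, not part of the job: cork sanding block, 55 x 30 x 25 mm; loose on the table, origin at the centre of its underside.
- mug: bystander, not part of the job: blue mug, 76 mm across, 85 mm high; loose on the table, origin at the centre of its underside.
- stapler: bystander, not part of the job: blue and black stapler, 35 x 120 x 40 mm; loose on the table, origin at the centre of its underside.
- calculator: bystander, not part of the job: grey desk calculator, 125 x 75 x 18 mm; loose on the table, origin at the centre of its underside.
Mind the look-alikes: they are no part of the job. Leave any pink look-alike of the part that bears thick1_c alone. What is shaped like the part that bears thin1_c but purple is not meant.

How it is judged:
By the outcome, as a careful person would: the job done as asked, in the order asked, and still so for the second after the job is handed in, with the robot touching nothing.
It also fails if it takes over 64 s, if anything falls off the work surface, if the arm or the gripper's body presses on something with over 40 N, if the wrist force passes 120 N, or if a joint passes its speed limit or range.

### The arm

A 6-joint arm with a two-finger parallel gripper is mounted at the origin on the work surface. World frame = base frame: x ahead of the robot, y to its left, z up, the work surface at z = 0. Lengths are in m, angles in rad, forces in N, time in s.
With the tool pointing down it reaches from about 0.35 to 0.775 m from the base axis. Payload 7.3 kg.
Tool frame: the origin (TCP) lies between the finger pads; the fingertips stand 25 mm ahead of it and the grasp point (between the pads) lies 6 mm ahead of it; y points along the fingers, z is the direction in which the jaws open and shut, and the axes are right-handed (so a half turn about y gives the same grasp; the last joint's range is limited). The gripper opens to 92 mm and grips with 3 to 60 N. Pads are 19 mm wide; open, the fingers measure 130 mm over their backs; the gripper's body (75 mm by 190 mm) begins 47 mm behind the grasp point.
Start: joints at [1.034, 0.342, 1.524, -0, 1.275, -0.146], TCP at [0.2, 0.485, 0.252] pointing down, gripper open.
Joint ranges: [-2.53, 2.53], [-0.77, 2.02], [0.04, 2.7], [-1, 4.14], [0.28, 2.66], [-3.11, 3.11]. Speed limits (rad/s): [2.57, 2.57, 3.14, 3.14, 3.14, 3.14].

### API

Orientations are given as [roll, pitch, yaw] about the fixed x, y, z axes, in that order (R = Rz(yaw) Ry(pitch) Rx(roll)).
In Python, from cell import sensors, read_camera, hand_in gives the robot as it stands. The module is installed in compiled form; this text tells all that it offers.
- The arm moves only by the tool send_rows, never from a script. Its argument "motion" is a list that holds one entry, the list of rows, each a list of 4 numbers: the shift along the tool's x, y, z in m, then the turn about the tool's y in degrees. In form: [[[tx, ty, tz, twist], ...]]. A call has 1 to 8 rows; each row is the pose to reach, as a shift and turn from the pose measured when the call began, along the tool's axes at that moment; what a row does not reach only later rows make up. A row lasts 1/10 s, in which the tool goes at most 50 mm and 8.59 degrees, less where a joint would pass 70% of its speed; a pose out of reach is approached as far as the arm can. A call with a gripper value outside its range is refused whole. "gripper" is the opening, from 0 (shut) to 1 (fully open), set as the call begins (left out, the last holds). The fingers move at their own pace and stop on an object; "grip_force" is the grip in N (left out, the last holds). Time passes only in rows, so rows that repeat a pose let the fingers close. It gives the time, the measured TCP pose, the force and the opening at its end, in the units of the state.
- sensors.observe(): the state, without advancing time (a new reading comes with each control period).
- read_camera(name): name is "scene" or "top" or "wrist"; returns a dict with "frame" (400x640x3 uint8, red, green, blue), "fx", "fy", "cx", "cy" (pixels), "extrinsics" (4x4, takes a point from world to camera coordinates). Camera axes: x right, y up, looking along -z (the intrinsics and any distortion apply to the point x, -y, -z); pixel columns grow to the right and rows downward; lengths in m; the calibration is good to about 2 mm. A picture is of the moment at which its call begins. There is no depth.
- hand_in(): hands the job in, once; it reports no verdict.
The state is a dict: "time": time; "qpos": joint angles; "qvel": joint speeds; "joint_efforts": joint torques, N m; "tool_pos": TCP position; "tool_rot": TCP orientation; "contact_force": force on the tool from outside, world axes, zero at the start; "torque": the same for the moment, N m; "opening": finger opening in m.
Only numpy, scipy, OpenCV 4.12 (cv2) and the standard library are available. Lean on these libraries where they do the work, as an engineer would, in place of code of your own. Each camera call takes 0.05 s, during which the arm holds its last target.

## Working session

There is one attempt and no reset: what is moved stays moved. The work goes in short steps, Python scripts to look and compute and a tool call to move; the robot and the scene stay as the last step left them, time stands still between calls to the robot, and variables do not carry over. Pictures are saved under pics/ and viewed, and the job is handed in when it is done.

Besides the shell and the picture viewer there is one more tool, called after ">>>" as name(argument=value, ...) on one line, values as JSON. send_rows: Moves the arm, as the interface text tells. Its arguments: {"type":"object","properties":{"motion":{"type":"array"},"gripper":{"type":"number"},"grip_force":{"type":"number"}},"required":["motion"]}

```bash
mkdir -p pics; cat > h.py <<'E'
import numpy as np, cv2
from cell import sensors, read_camera, hand_in
def snap(n,f):
    c=read_camera(n); cv2.imwrite('pics/'+f,c['frame'][:,:,::-1]); np.savez('pics/'+f+'.npz',**{k:np.array(v) for k,v in c.items()}); return c
def load(f):
    d=np.load('pics/'+f+'.npz',allow_pickle=True); return {k:d[k] for k in d.files}
def ray(c,u,v):
    E=np.array(c['extrinsics']);R=E[:3,:3];t=E[:3,3]
    d=np.array([(u-c['cx'])/c['fx'],-(v-c['cy'])/c['fy'],-1.]);return -R.T@t,R.T@d
def px2z(c,u,v,z):
    o,d=ray(c,u,v);return o+d*(z-o[2])/d[2]
def proj(c,p):
    E=np.array(c['extrinsics']);q=E[:3,:3]@np.array(p)+E[:3,3]
    return np.array([c['cx']-c['fx']*q[0]/q[2],c['cy']+c['fy']*q[1]/q[2]])
E
python3 - <<'E'
from h import *
for n in ['scene','top','wrist']:
    c=snap(n,n+'0.png'); print(n,{k:(np.round(v,3).tolist() if k!='frame' else 0) for k,v in c.items()})
s=sensors.observe(); print(s)
E
```

```text
scene {'frame': 0, 'fx': 394.729, 'fy': 394.729, 'cx': 318.226, 'cy': 197.155, 'extrinsics': [[0.751, 0.66, -0.008, -0.368], [-0.569, 0.653, 0.5, 0.32], [0.336, -0.371, 0.866, -1.361], [0.0, 0.0, 0.0, 1.0]]}
top {'frame': 0, 'fx': 489.43, 'fy': 489.43, 'cx': 319.947, 'cy': 195.718, 'extrinsics': [[-0.008, -1.0, -0.024, -0.049], [0.987, -0.012, 0.16, -0.535], [-0.16, -0.023, 0.987, -1.216], [0.0, 0.0, 0.0, 1.0]]}
wrist {'frame': 0, 'fx': 316.481, 'fy': 316.481, 'cx': 318.87, 'cy': 197.83, 'extrinsics': [[0.38, 0.925, -0.001, -0.525], [-0.895, 0.368, -0.254, 0.033], [-0.234, 0.097, 0.967, -0.389], [0.0, 0.0, 0.0, 1.0]]}
{'time': 0.15, 'qpos': array([ 1.03399576e+00,  3.42564360e-01,  1.52475837e+00,  2.11366495e-05,
        1.27539138e+00, -1.45997524e-01]), 'qvel': array([ 1.46874996e-05, -3.81154533e-03, -2.81604304e-03,  9.62985366e-04,
        1.47829484e-03, -2.49449346e-04]), 'joint_efforts': array([ 1.43455989e-03, -4.31470227e+01, -2.44350332e+01,  7.19531695e-02,
        5.37502533e-02, -4.06680692e-05]), 'tool_pos': array([0.19982915, 0.4852057 , 0.25121741]), 'tool_rot': array([-1.57190291e+00,  1.83147251e-04, -3.90809313e-01]), 'contact_force': array([ 0.62683821, -0.18757987,  0.3831972 ]), 'torque': array([0.03853267, 0.00633991, 0.01705496]), 'opening': 0.0914539818588254}
```

View pics/scene0.png

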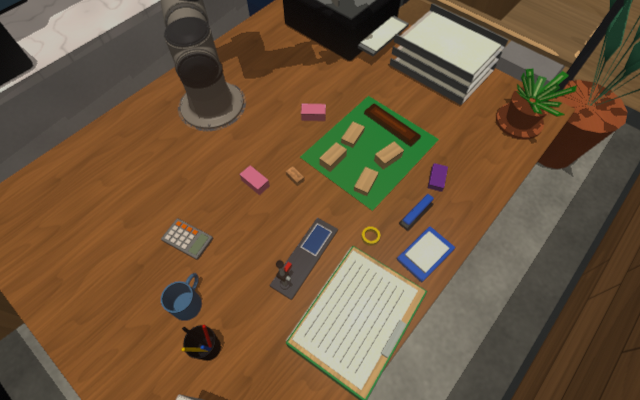

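View pics/top0.png

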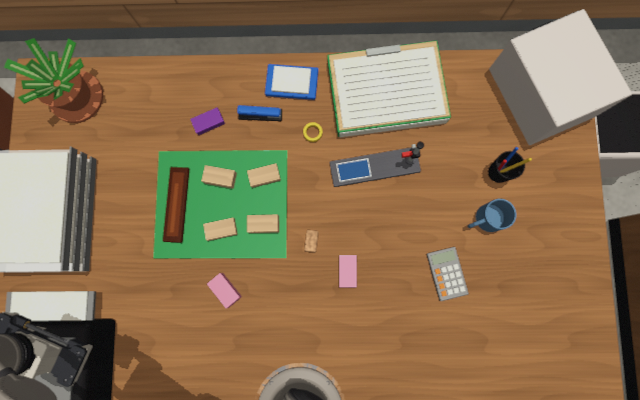

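View pics/wrist0.png

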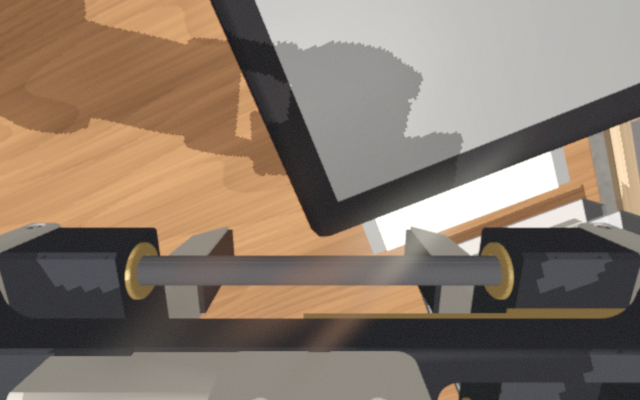

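The top view shows the mat at px (220,205), the panel at (176,205) and four packers at (219,177), (263,175), (220,229) and (263,224). The station is at (375,168), with its pad at (353,170) and its flag near (410,155). The pink blocks at (223,291) and (348,270) and the purple one at (207,121) are look-alikes. I'll enlarge.

```bash
python3 - <<'E'
import cv2
a=cv2.imread('pics/top0.png')
cv2.imwrite('pics/t1.png',cv2.resize(a[145:265,150:295],None,fx=5,fy=5,interpolation=cv2.INTER_CUBIC))
cv2.imwrite('pics/t2.png',cv2.resize(a[135:195,320:430],None,fx=7,fy=7,interpolation=cv2.INTER_CUBIC))
a=cv2.imread('pics/scene0.png')
cv2.imwrite('pics/s1.png',cv2.resize(a[95:215,300:440],None,fx=5,fy=5,interpolation=cv2.INTER_CUBIC))
cv2.imwrite('pics/s2.png',cv2.resize(a[210:305,262:345],None,fx=6,fy=6,interpolation=cv2.INTER_CUBIC))
E
```

```text
(no output)
```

View pics/t1.png

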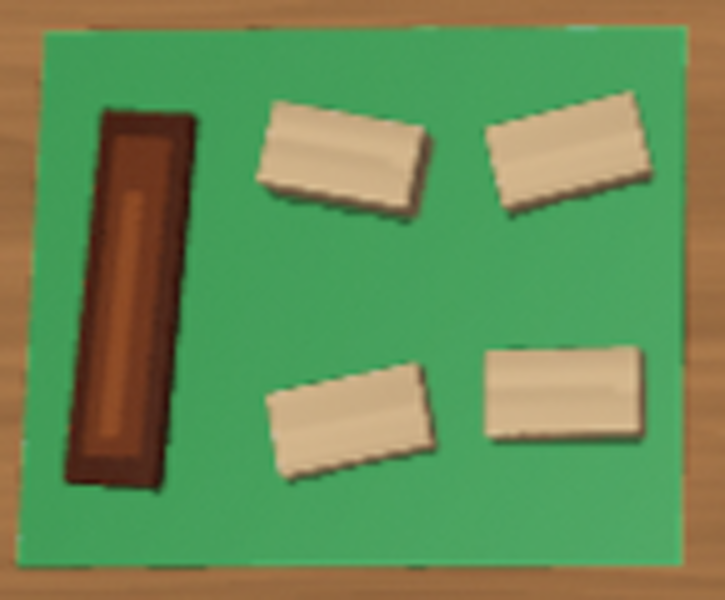

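View pics/t2.png

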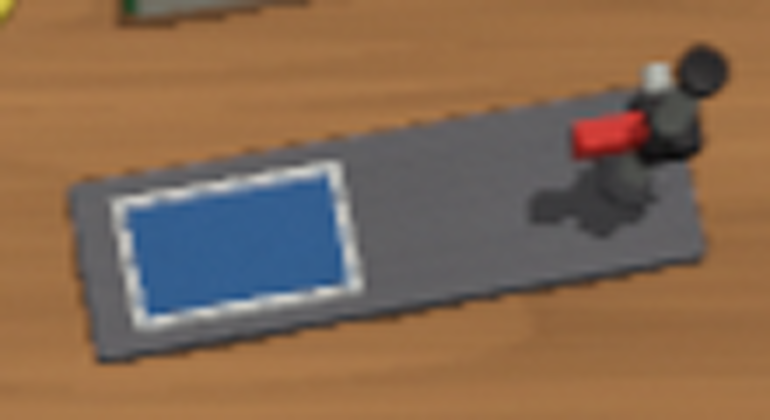

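View pics/s1.png

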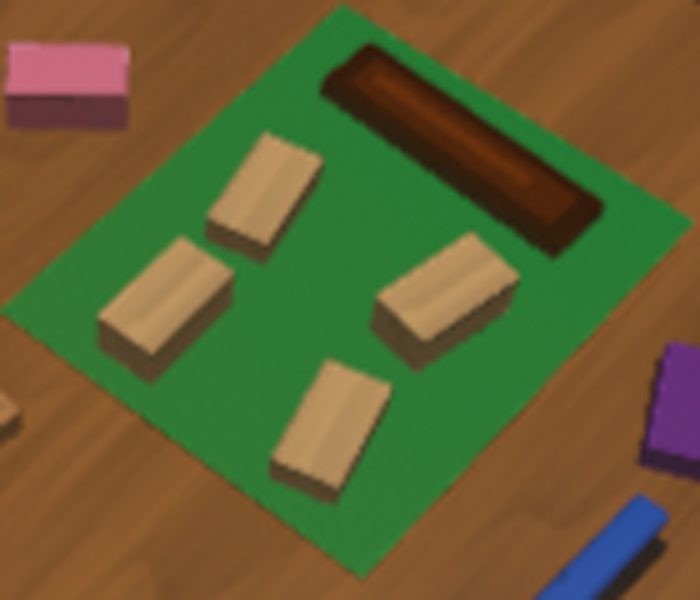

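View pics/s2.png

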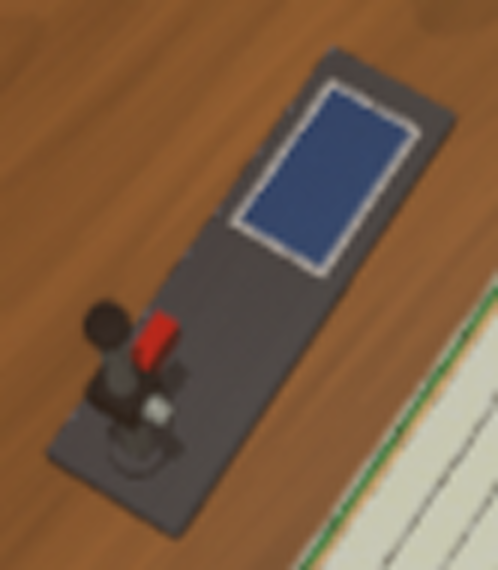

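```bash
cat > fit.py <<'E'
from h import *
from scipy.optimize import least_squares
T=load('top0.png');S=load('scene0.png')
def q(off,sc,pts): return [(off[0]+(x+.5)/sc-.5,off[1]+(y+.5)/sc-.5) for x,y in pts]
# station: base-corner/pad fit. pad outline outer corners
padT=q((320,135),7,[(112,198),(338,163),(362,290),(138,328)])
padS=q((262,210),6,[(331,80),(421,131),(322,275),(231,224)])
for n,c,P in(('T',T,padT),('S',S,padS)):
    W=np.array([px2z(c,u,v,.012) for u,v in P]);print(n,W.round(4).tolist(),'c',W.mean(0).round(4),[round(np.linalg.norm(W[i]-W[(i+1)%4]),4) for i in range(4)])
    # long direction
    if n=='T': d=W[1]-W[0]+W[2]-W[3]
    else: d=W[3]-W[0]+W[2]-W[1]
    print(' -y dir ang',np.degrees(np.arctan2(d[1],d[0])))
E
python3 fit.py
python3 - <<'E'
from h import *
# silhouettes of blocks
from scipy.optimize import minimize
T=load('top0.png');S=load('scene0.png')
def nong(c):
    f=c['frame'].astype(int); return ~((f[:,:,1]>f[:,:,0]+15)&(f[:,:,1]>f[:,:,2]+15))
mT,mS=nong(T),nong(S)
seeds=[(219,177),(263,175),(220,229),(263,224),(176,205)]
def comp(m,u,v):
    n,l=cv2.connectedComponents(m.astype(np.uint8),connectivity=4); return l==l[int(round(v)),int(round(u))]
K=8
def hull(c,p,dim,off):
    x,y,a,h=p; L=[]
    for sx in(-1,1):
     for sy in(-1,1):
      for z in(.003,.003+h):
        X=sx*dim[0]/2;Y=sy*dim[1]/2
        L.append(proj(c,[x+off[0]+X*np.cos(a)-Y*np.sin(a),y+off[1]+X*np.sin(a)+Y*np.cos(a),z]))
    return cv2.convexHull(np.array(L,np.float32))[:,0]
def cost(c,m,b,P):
    u0,v0,w,h=b
    im=np.zeros((h*K,w*K),np.uint8)
    cv2.fillPoly(im,[np.round(((P-[u0,v0]+.5)*K-.5)*16).astype(np.int32)],255,shift=4)
    im=cv2.resize(im,(w,h),interpolation=cv2.INTER_AREA)/255.
    return np.abs(im-m).sum()
for s in seeds:
    pan=s[0]==176; dim=(.05,.2) if pan else (.044,.08)
    w=px2z(T,*s,.03); cT=comp(mT,*s); uv=proj(S,w); cS=comp(mS,*uv)
    def bb(m): u,v,w_,h_=cv2.boundingRect(m.astype(np.uint8)); return (u-6,v-6,w_+12,h_+12)
    bT,bS=bb(cT),bb(cS)
    A=cT[bT[1]:bT[1]+bT[3],bT[0]:bT[0]+bT[2]];B=cS[bS[1]:bS[1]+bS[3],bS[0]:bS[0]+bS[2]]
    for h in ([.016] if pan else [.024,.036]):
        best=None
        a0=0 if pan else np.pi/2
        a0=np.pi/2 if pan else a0
        for a in np.radians([-20,-10,0,10,20,90]):
            f=lambda p:cost(T,A,bT,hull(T,(p[0],p[1],p[2],h),dim,(0,0)))+cost(S,B,bS,hull(S,(p[0],p[1],p[2],h),dim,(p[3],p[4])))
            r=minimize(f,[w[0],w[1],a,0,0],method='Nelder-Mead',options=dict(initial_simplex=np.array([[w[0],w[1],a,0,0]]+[[w[0]+.006*(i==0),w[1]+.006*(i==1),a+.15*(i==2),.003*(i==3),.003*(i==4)] for i in range(5)]),maxiter=250))
            if best is None or r.fun<best.fun: best=r
        print(s,h,best.x[:2].round(4),'yaw',np.degrees(best.x[2]).round(1),'scene off',best.x[3:].round(4),'cost',round(best.fun,1),cT.sum(),cS.sum())
E
```

```text
T [[0.6274, -0.096, 0.012], [0.6399, -0.182, 0.012], [0.5905, -0.1899, 0.012], [0.577, -0.1051, 0.012]] c [ 0.6087 -0.1432  0.012 ] [np.float64(0.0869), np.float64(0.05), np.float64(0.0858), np.float64(0.0512)]
 -y dir ang -81.33516084205061
S [[0.5785, -0.1065, 0.012], [0.6276, -0.0988, 0.012], [0.6402, -0.1826, 0.012], [0.5925, -0.1914, 0.012]] c [ 0.6097 -0.1448  0.012 ] [np.float64(0.0497), np.float64(0.0847), np.float64(0.0485), np.float64(0.086)]
 -y dir ang -81.01911004535964
(219, 177) 0.024 [0.5939 0.2152] yaw -10.5 scene off [-0.003   0.0021] cost 80.9 588 471
(219, 177) 0.036 [0.5925 0.2133] yaw -10.9 scene off [ 0.0004 -0.0016] cost 62.2 588 471
(263, 175) 0.024 [0.5961 0.0958] yaw 13.7 scene off [ 0.0007 -0.0023] cost 53.3 550 410
(263, 175) 0.036 [0.5958 0.095 ] yaw 14.6 scene off [ 0.0018 -0.0026] cost 131.4 550 410
(220, 229) 0.024 [0.4541 0.2083] yaw 11.9 scene off [ 0.001  -0.0014] cost 57.1 560 356
(220, 229) 0.036 [0.4536 0.2064] yaw 12.0 scene off [ 0.0022 -0.0009] cost 144.0 560 356
(263, 224) 0.024 [0.4669 0.0966] yaw 0.2 scene off [-0.0017  0.0017] cost 65.1 577 470
(263, 224) 0.036 [0.4663 0.0949] yaw -0.0 scene off [ 0.0011 -0.0004] cost 53.2 577 470
(176, 205) 0.016 [0.5212 0.3276] yaw 86.0 scene off [0.0012 0.0003] cost 220.6 1443 836
```

```bash
python3 - <<'E'
from h import *
T=load('top0.png');S=load('scene0.png')
th=np.radians(-81.2)+np.pi/2  # pad frame yaw; -y dir = (sin th,-cos th)
print('pad yaw',np.degrees(th))
def red(c,b):
    f=c['frame'].astype(int);m=(f[:,:,0]>100)&(f[:,:,1]<80)&(f[:,:,2]<80)
    u0,v0,u1,v1=b;k=np.zeros_like(m);k[v0:v1,u0:u1]=m[v0:v1,u0:u1];return k
mT=red(T,(390,140,425,170));mS=red(S,(275,255,300,280))
for m in(mT,mS):
    v,u=np.nonzero(m);print(len(u),u.min(),u.max(),v.min(),v.max(),u.mean(),v.mean())
def mk(c,pad,xo,yo,z):
    L=[]
    for sx in(-5,5):
     for y in(-119+yo,-143+yo):
      for dz in(-9,9):
        X=(sx+xo)/1e3;Y=y/1e3
        L.append(proj(c,[pad[0]+X*np.cos(th)-Y*np.sin(th),pad[1]+X*np.sin(th)+Y*np.cos(th),z+dz/1e3]))
    return cv2.convexHull(np.array(L,np.float32))[:,0]
def cost(P,m):
    im=np.zeros((400*8,640*8),np.uint8)
    P=((P+.5)*8-.5)*16;cv2.fillPoly(im,[P.round().astype(np.int32)],255,shift=4)
    im=cv2.resize(im,(640,400),interpolation=cv2.INTER_AREA)/255.;return np.abs(im-m).sum()
for z in np.arange(.069,.108,.003):
    b=min((cost(mk(T,(.6087,-.1432),x,0,z),mT)+cost(mk(S,(.6097,-.1448),x,0,z),mS),x,cost(mk(T,(.6087,-.1432),x,0,z),mT)) for x in (-3,-1.5,0,1.5,3))
    print(round(z,4),b)
E
```

```text
pad yaw 8.799999999999999
51 402 420 141 156 407.2352941176471 153.41176470588235
86 275 291 256 276 283.24418604651163 265.5581395348837
0.069 (np.float64(169.6), 3, np.float64(39.89803921568628))
0.072 (np.float64(158.21960784313725), 3, np.float64(34.4078431372549))
0.075 (np.float64(147.84313725490196), 3, np.float64(28.917647058823526))
0.078 (np.float64(136.30980392156863), 3, np.float64(23.415686274509802))
0.081 (np.float64(123.53333333333333), 1.5, np.float64(26.75294117647059))
0.084 (np.float64(111.03137254901961), 1.5, np.float64(21.254901960784316))
0.087 (np.float64(98.43529411764706), 1.5, np.float64(17.11764705882353))
0.09 (np.float64(88.37254901960785), 0, np.float64(22.101960784313725))
0.093 (np.float64(79.37254901960785), 0, np.float64(18.458823529411763))
0.096 (np.float64(76.05882352941177), 0, np.float64(17.19607843137255))
0.099 (np.float64(76.7921568627451), 0, np.float64(18.776470588235295))
0.102 (np.float64(81.99607843137255), 0, np.float64(22.3921568627451))
0.105 (np.float64(89.4078431372549), 0, np.float64(27.423529411764704))
```

```bash
python3 - <<'E'
from h import *
from scipy.optimize import minimize
T=load('top0.png');S=load('scene0.png')
th=np.radians(8.8)
def soft(c,b):
    f=c['frame'].astype(float);d=f[:,:,0]-np.maximum(f[:,:,1],f[:,:,2])
    k=np.zeros(d.shape);u0,v0,u1,v1=b;k[v0:v1,u0:u1]=d[v0:v1,u0:u1];return k
kT=soft(T,(398,146,416,162));kS=soft(S,(278,256,295,275))
np.set_printoptions(linewidth=200)
print(kT[146:162,398:416].astype(int));print(kS[256:275,278:295].astype(int))
E
```

```text
[[ 46  46  47  47  46  46  45  46  47  46  47  48  47  33   5  -2  -2   8]
 [ 47  47  46  47  47  47  46  47  43  37  34  33  27  17   2  -1  -2   2]
 [ 46  47  46  43  37  33  29  22  15   8   7   8   7   5   1   1   1   0]
 [ 28  19  14  13   9   8   5   2  -2  -2  -1  -1  -1   0   2   4   1  -2]
 [  6   2  -1  -1  -2   0   0  -1  -1  -1  -1  -2  24  19   1   2   0   0]
 [ -1  -1  -2  -2  -1  -1  -1  21  56  68  85 119 138 109  28  -1  -1  -1]
 [  0  -1  -2  21  74 113 123 127 132 135 138 144 134  97  37  -1  -1  -2]
 [ -1   0  -1  23 116 142 145 145 145 147 147 136 116 104  66   1  -1  -1]
 [ -1  -1  -2  22 119 141 145 144 145 145 145 131 106  94  54   2   1  -1]
 [ -2  -2  -1  23 104 138 144 141 131 126 121 102  78  56  16   1   0   2]
 [ -1  -2  -1  20  85 104 106 103  92  89  78  54  35  18   0   1   1  -1]
 [ -2  -2  -1  17  53  51  43  37  22  15  13   7   4   2   2   2   0   1]
 [ -3  -2  -2   3   6   6   6   7   1  -1   0  -2  -1   0   0   0  -1  -1]
 [ -1  -1  -1  -1  -1  -1  -1  -1  -1  -1   0  -1  -1  -1  -1   0  -1  -1]
 [ -1  -1  -1  -1  -1   0  -1  -1  -1   0   0  -1 
[... 750 characters left out ...]
 12  11  11  10  14  61 126 141 142 136 106  38  15   7   7]
 [ 12  12  12  12  11  12  45 111 141 141 138 113  59  35  13   7   6]
 [ 17  12  12  11   8  19  71 129 141 139 122  73  44  25   7   7   7]
 [ 25   9   8   8   6  24  72 101 142 132  91  46  34  12   7   7   6]
 [ 31   6   6   5   7  24  73 101 137 112  56  36  18   7   7   6   6]
 [ 35   7   6   6   7  13  44  91 121  73  44  24   7   8   7   7   6]
 [ 26   9   6   5   6   7  15  54  82  40  34  15   9   8   8   7   6]
 [ 14   9   6   6   5   6   8  11  12  18  18   9   8   9   9   7   7]
 [ 13   9   6   5   6   6   7  12  11  12  11   9   8   9   8   7   7]
 [ 13  11   7   6   6   6   8  11  11  11  11   9   8   8   7   8   8]]
```

```bash
python3 - <<'E'
from h import *
from scipy.optimize import minimize
T=load('top0.png');S=load('scene0.png')
th=np.radians(8.8)
def W(pad,X,Y,z):
    return [pad[0]+X*np.cos(th)-Y*np.sin(th),pad[1]+X*np.sin(th)+Y*np.cos(th),z]
def poly(P,im,v):
    P=((np.array(P)+.5)*8-.5)*16;cv2.fillConvexPoly(im,P.round().astype(np.int32),v,shift=4)
def render(c,pad,x,y,z,side):
    im=np.full((3200,5120),5,np.uint8)
    c8=[proj(c,W(pad,(x+sx*5)/1e3,Y/1e3,z+dz)) for sx in(-1,1) for Y in(-119+y,-143+y) for dz in(-.009,.009)]
    poly(cv2.convexHull(np.array(c8,np.float32))[:,0],im,side)
    poly([proj(c,W(pad,(x+a*5)/1e3,(Y+y)/1e3,z+.009)) for a,Y in((-1,-119),(1,-119),(1,-143),(-1,-143))],im,143)
    return cv2.resize(im,(640,400),interpolation=cv2.INTER_AREA).astype(float)
def d(c):
    f=c['frame'].astype(float);return f[:,:,0]-np.maximum(f[:,:,1],f[:,:,2])
dT,dS=d(T),d(S)
rT=(slice(151,160),slice(398,408))   # near half
mS=np.zeros((400,640),bool)
for r in range(260,273):
    for c_ in range(285,295): mS[r,c_]=True
mS[260:263,285:287]=False
padT=(.6087,-.1432);padS=(.6097,-.1448)
def f(p,w):
    x,y,z=p; e=0
    if w!='S': e+=np.abs(render(T,padT,x,y,z/1e3,30)[rT]-dT[rT]).sum()
    if w!='T': e+=np.abs(render(S,padS,x,y,z/1e3,38)-dS)[mS].sum()
    return e
for w in('TS','S'):
  for z in range(84,112,3):
    r=minimize(lambda p:f([p[0],0 if w=='TS' else 0,z],w),[0],method='Nelder-Mead',options=dict(maxiter=25,initial_simplex=[[-2],[2]]))
    print(w,z,round(r.fun),r.x.round(2))
r=minimize(lambda p:f(p,'TS'),[0,0,95],method='Nelder-Mead',options=dict(maxiter=90,initial_simplex=[[-2,0,93],[2,0,95],[0,2,95],[0,-2,100]]));print(r.x,r.fun)
E
```

```text
TS 84 2927 [-0.2]
TS 87 2201 [0.32]
TS 90 2025 [0.7]
TS 93 2623 [0.7]
TS 96 3676 [1.44]
TS 99 4407 [2.75]
TS 102 5047 [3.59]
TS 105 5654 [4.69]
TS 108 6198 [5.36]
TS 111 6681 [6.42]
S 84 1262 [-0.97]
S 87 1063 [-0.01]
S 90 970 [0.7]
S 93 1018 [1.47]
S 96 1205 [2.4]
S 99 1387 [3.06]
S 102 1602 [3.98]
S 105 1802 [4.81]
S 108 2112 [5.63]
S 111 2369 [6.42]
[ 0.57741759  0.75687252 89.23322934] 1863.0
```

```bash
cat >> h.py <<'E'
def to(x,y,z,psi):
    s=sensors.observe();p=s['tool_pos'];a=s['tool_rot'][2]
    d=np.array([x,y,z])-p
    tw=-(psi-np.degrees(a)); tw=(tw+180)%360-180
    print('t',round(s['time'],2),'pos',p.round(4),'rot',np.degrees(s['tool_rot']).round(2),'F',s['contact_force'].round(1),'open',round(s['opening'],4))
    print('SHIFT',[round(v,4) for v in(d[0]*np.cos(a)+d[1]*np.sin(a),-d[2],-d[0]*np.sin(a)+d[1]*np.cos(a))],'twist',round(tw,2))
E
python3 -c "
from h import *
to(.4668,.0942,.12,-90)"
```

```text
t 0.15 pos [0.1998 0.4852 0.2512] rot [-9.006e+01  1.000e-02 -2.239e+01] F [ 0.6 -0.2  0.4] open 0.0915
SHIFT [np.float64(0.3958), np.float64(0.1312), np.float64(-0.2598)] twist 67.61
```

>>> send_rows(motion=[[[0.396, 0.131, -0.26, 67.6], [0.396, 0.131, -0.26, 67.6], [0.396, 0.131, -0.26, 67.6], [0.396, 0.131, -0.26, 67.6], [0.396, 0.131, -0.26, 67.6], [0.396, 0.131, -0.26, 67.6], [0.396, 0.131, -0.26, 67.6], [0.396, 0.131, -0.26, 67.6]]], gripper=1)

```text
time: 0.95
tool_pos: [0.4178, 0.1651, 0.1445]
tool_rot: [-1.571, -0.001, -1.577]
contact_force: [-0.3, 0.6, 0.3]
opening: 0.0915
```

```bash
python3 -c "
from h import *
to(.4668,.0942,.12,-90)"
```

```text
t 0.95 pos [0.4178 0.1651 0.1445] rot [-9.002e+01 -5.000e-02 -9.033e+01] F [-0.3  0.6  0.3] open 0.0915
SHIFT [np.float64(0.0706), np.float64(0.0245), np.float64(0.0494)] twist -0.33
```

>>> send_rows(motion=[[[0.071, 0.0245, 0.0495, -0.3], [0.071, 0.0245, 0.0495, -0.3], [0.071, 0.0245, 0.0495, -0.3], [0.071, 0.0245, 0.0495, -0.3]]])

```text
time: 1.35
tool_pos: [0.4666, 0.0932, 0.1195]
tool_rot: [-1.573, -0.001, -1.574]
contact_force: [-0.6, -0.4, 0.0]
opening: 0.0919
```

```bash
python3 -c "
from h import *
c=snap('wrist','w1.png'); to(.4668,.0942,.04,-90)
E=np.array(c['extrinsics']);print(E.round(3).tolist())
for dx in(-.022,.022):
  for dy in(-.04,.04): print(proj(c,[.4668+dx,.0942+dy,.039]).round(1))
"
```

```text
t 1.4 pos [0.4663 0.0941 0.1199] rot [-9.009e+01 -3.000e-02 -9.006e+01] F [-0.1  0.5 -0.3] open 0.0919
SHIFT [np.float64(-0.0001), np.float64(0.0799), np.float64(0.0005)] twist -0.06
[[1.0, -0.002, -0.001, -0.467], [0.002, 0.967, -0.254, -0.093], [0.002, 0.254, 0.967, -0.286], [0.0, 0.0, 0.0, 1.0]]
[288.8 265. ]
[285.7 156.9]
[348.3 264.9]
[350.8 156.7]
```

View pics/w1.png

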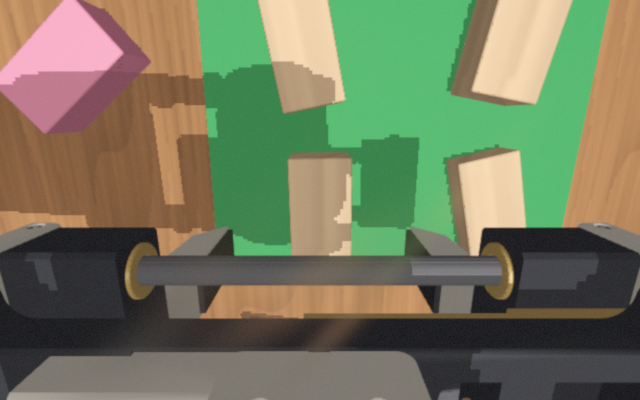

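```bash
python3 -c "
from h import *
c=load('w1.png');f=c['frame'].astype(int)
print(f[148:164,320].tolist());print(f[200,283:297,1].tolist(),f[200,283:297,0].tolist());print(f[200,345:358,0].tolist())
for v in (153,157.5):print(v,px2z(c,320,v,.039),px2z(c,320,v,.003))
for u in(289.5,351.5): print(px2z(c,u,200,.039))
"
```

```text
[[59, 132, 78], [64, 135, 80], [59, 132, 76], [67, 132, 77], [97, 118, 79], [120, 108, 80], [126, 108, 82], [123, 101, 78], [126, 105, 82], [124, 104, 81], [145, 122, 94], [162, 138, 107], [173, 148, 117], [176, 149, 118], [175, 148, 116], [174, 148, 117]]
[134, 133, 134, 134, 134, 132, 143, 153, 159, 159, 159, 157, 157, 158] [65, 63, 63, 65, 66, 82, 152, 179, 184, 186, 184, 184, 183, 184]
[188, 219, 234, 235, 235, 222, 174, 108, 94, 90, 91, 91, 89]
153 [0.46798482 0.13675016 0.039     ] [0.46805518 0.13256095 0.003     ]
157.5 [0.46798073 0.13371817 0.039     ] [0.46805039 0.12901852 0.003     ]
[0.44659399 0.10400556 0.039     ]
[0.48998094 0.10392334 0.039     ]
```

>>> send_rows(motion=[[[0.0005, 0.085, 0.0015, 0], [0.0005, 0.085, 0.0015, 0], [0.0005, 0.085, 0.0015, 0], [0.0005, 0.085, 0.0015, 0]]])

```text
time: 1.8
tool_pos: [0.4673, 0.0946, 0.0356]
tool_rot: [-1.573, -0.001, -1.57]
contact_force: [0.7, -0.2, 0.4]
opening: 0.0922
```

>>> send_rows(motion=[[[0, 0, 0, 0], [0, 0, 0, 0], [0, 0, 0, 0], [0, 0, 0, 0], [0, 0, 0, 0]]], gripper=0, grip_force=20)

```text
time: 2.3
tool_pos: [0.4675, 0.0946, 0.036]
tool_rot: [-1.572, -0.0, -1.57]
contact_force: [0.3, 0.4, -0.8]
opening: 0.0566
```

>>> send_rows(motion=[[[0, 0, 0, 0], [0, 0, 0, 0], [0, 0, 0, 0], [0, 0, 0, 0]]])

```text
time: 2.7
tool_pos: [0.4675, 0.0945, 0.0361]
tool_rot: [-1.572, -0.001, -1.57]
contact_force: [0.2, -0.7, 2.5]
opening: 0.0444
```

>>> send_rows(motion=[[[0, -0.11, 0, 0], [0, -0.11, 0, 0], [0, -0.11, 0, 0], [0, -0.11, 0, 0]]])

```text
time: 3.1
tool_pos: [0.4687, 0.0947, 0.1476]
tool_rot: [-1.568, -0.0, -1.57]
contact_force: [-0.4, -0.1, -2.0]
opening: 0.0438
```

```bash
python3 -c "
from h import *
to(.609,-.144,.12,-81.2)"
```

```text
t 3.1 pos [0.4687 0.0947 0.1476] rot [-8.984e+01 -2.000e-02 -8.997e+01] F [-0.4 -0.1 -2. ] open 0.0438
SHIFT [np.float64(0.2388), np.float64(0.0276), np.float64(0.1402)] twist -8.77
```

```bash
python3 -c "
from h import *
to(.619,-.208,.20,-81.2)"
```

```text
t 3.1 pos [0.4687 0.0947 0.1476] rot [-8.984e+01 -2.000e-02 -8.997e+01] F [-0.4 -0.1 -2. ] open 0.0438
SHIFT [np.float64(0.3028), np.float64(-0.0524), np.float64(0.1502)] twist -8.77
```

>>> send_rows(motion=[[[0.303, -0.052, 0.15, -8.8], [0.303, -0.052, 0.15, -8.8], [0.303, -0.052, 0.15, -8.8], [0.303, -0.052, 0.15, -8.8], [0.303, -0.052, 0.15, -8.8], [0.303, -0.052, 0.15, -8.8], [0.303, -0.052, 0.15, -8.8], [0.303, -0.052, 0.15, -8.8]]])

```text
time: 3.9
tool_pos: [0.6196, -0.2139, 0.1973]
tool_rot: [-1.569, -0.002, -1.422]
contact_force: [-0.9, -0.0, -0.8]
opening: 0.0441
```

>>> send_rows(motion=[[[0, 0, 0, 0], [0, 0, 0, 0]]])

```text
time: 4.1
tool_pos: [0.6185, -0.2133, 0.1946]
tool_rot: [-1.573, 0.001, -1.422]
contact_force: [0.6, 0.1, -1.9]
opening: 0.0441
```

```bash
python3 -c "
from h import *
c=snap('wrist','w2.png'); to(.619,-.208,.20,-81.2)"
```

```text
t 4.15 pos [ 0.6187 -0.2127  0.1954] rot [-9.007e+01  2.000e-02 -8.142e+01] F [ 0.3 -0.4 -0.6] open 0.0441
SHIFT [np.float64(-0.0046), np.float64(-0.0046), np.float64(0.001)] twist -0.22
```

View pics/w2.png

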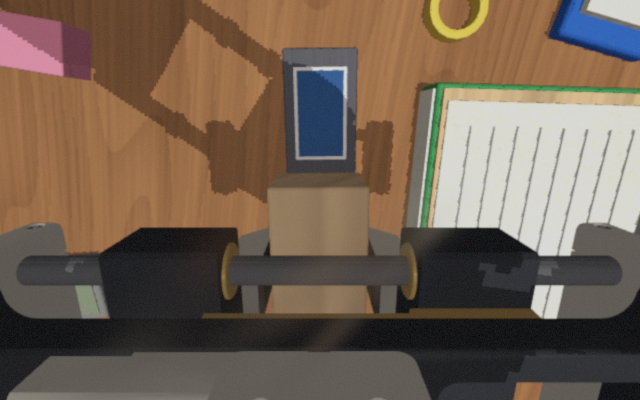

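```bash
python3 -c "
from h import *
c=load('w2.png');f=c['frame']
cv2.imwrite('pics/w2c.png',cv2.resize(f[40:195,260:380,::-1],None,fx=5,fy=5,interpolation=cv2.INTER_CUBIC)[:775])
"
python3 -c "
import cv2;a=cv2.imread('pics/w2c.png');cv2.imwrite('pics/w2d.png',a[100:700])"
```

```text
(no output)
```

View pics/w2d.png

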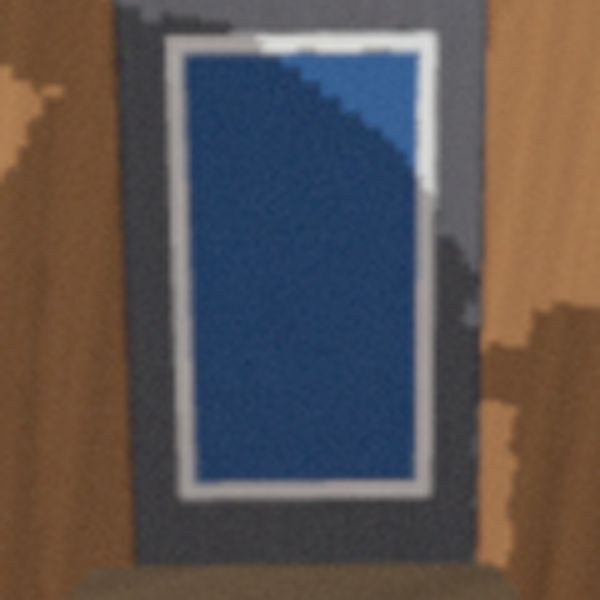

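```bash
python3 -c "
from h import *
c=load('w2.png');f=c['frame'].astype(int)
for P in ([(165,33),(439,33),(433,498),(180,500)],[(187,53),(417,53),(414,480),(196,482)]):
    W=np.array([px2z(c,260+(x+.5)/5-.5,40+(y+100.5)/5-.5,.012) for x,y in P])
    m=W.mean(0);d=W[2]+W[3]-W[0]-W[1]
    e=W[1]-W[0]+W[2]-W[3]
    print(W.round(4)[:,:2].tolist(),m.round(4),np.degrees(np.arctan2(d[1],d[0])),np.degrees(np.arctan2(e[1],e[0])),[round(np.linalg.norm(W[i]-W[(i+1)%4]),4) for i in range(4)])
print(f[166:196,318,0].tolist())
E=np.array(c['extrinsics']);print((-E[:3,:3].T@E[:3,3]).round(4))
th=np.radians(-81.42);t=np.array([.6187,-.2127,0])
for u,v,h in((318,173.5,-.033),(318,187,.003)):
    w=px2z(c,u,v,.1954+h);d=w-t;print(v,'along -toolx',-(d[0]*np.cos(th)+d[1]*np.sin(th)))
print(f[220,262:276,0],f[220,360:375,0])
for u in (269.5,367.5):
    w=px2z(c,u,220,.1954+.003);d=w-t;print(u,'toolz',-d[0]*np.sin(th)+d[1]*np.cos(th))
"

```

```text
[[0.578, -0.1058], [0.6285, -0.0982], [0.6422, -0.1838], [0.5922, -0.1918]] [ 0.6102 -0.1449  0.012 ] -80.78578730276251 8.797498000674452 [np.float64(0.051), np.float64(0.0867), np.float64(0.0506), np.float64(0.0871)]
[[0.5825, -0.1087], [0.625, -0.1023], [0.6378, -0.1809], [0.5949, -0.1877]] [ 0.61   -0.1449  0.012 ] -80.94963198210411 8.83577688945836 [np.float64(0.043), np.float64(0.0796), np.float64(0.0435), np.float64(0.08)]
[63, 62, 59, 63, 62, 63, 73, 90, 100, 99, 96, 99, 100, 98, 95, 94, 96, 93, 92, 93, 94, 108, 123, 131, 137, 140, 138, 139, 138, 141]
[ 0.6092 -0.1458  0.328 ]
173.5 along -toolx 0.03769661853972181
187 along -toolx 0.03845650571160081
[152 151 153 152 152 147 140 138 144 149 148 149 149 148] [138 138 137 137 137 137 136 128 124 143 153 155 153 156 156]
269.5 toolz -0.020876943190562977
367.5 toolz 0.021386642782329553
```

```bash
python3 -c "
from h import *
to(.6096,-.1431,.075,-81)"
```

```text
t 4.15 pos [ 0.6187 -0.2127  0.1954] rot [-9.007e+01  2.000e-02 -8.142e+01] F [ 0.3 -0.4 -0.6] open 0.0441
SHIFT [np.float64(-0.0702), np.float64(0.1204), np.float64(0.0014)] twist -0.42
```

>>> send_rows(motion=[[[-0.07, 0.02, 0.0014, -0.4], [-0.07, 0.12, 0.0014, -0.4], [-0.07, 0.12, 0.0014, -0.4], [-0.07, 0.12, 0.0014, -0.4], [-0.07, 0.12, 0.0014, -0.4], [-0.07, 0.12, 0.0014, -0.4]]])

```text
time: 4.75
tool_pos: [0.6109, -0.1439, 0.0777]
tool_rot: [-1.569, -0.002, -1.414]
contact_force: [0.1, -0.0, -0.0]
opening: 0.044
```

```bash
python3 -c "
from h import *
to(.6096,-.1431,.0455,-81)"
```

```text
t 4.75 pos [ 0.6109 -0.1439  0.0777] rot [-89.88  -0.09 -81.01] F [ 0.1 -0.  -0. ] open 0.044
SHIFT [np.float64(-0.001), np.float64(0.0322), np.float64(-0.0012)] twist -0.01
```

```bash
cat >> h.py <<'E'
def avg(n=5):
    L=[];A=[]
    for i in range(n):
        read_camera('wrist'); s=sensors.observe(); L.append(s['tool_pos']);A.append(np.degrees(s['tool_rot']))
    L=np.array(L);print('avg',L.mean(0).round(4),'sd',L.std(0).round(4),np.mean(A,0).round(2),'last',L[-1].round(4)); return L.mean(0),np.mean(A,0)[2],L[-1]
E
python3 -c "
from h import *
avg(5);to(.6096,-.1431,.0455,-81)"
```

```text
avg [ 0.6108 -0.1442  0.0778] sd [0.0003 0.0001 0.0004] [-89.86  -0.11 -81.05] last [ 0.6103 -0.144   0.0771]
t 5.0 pos [ 0.6103 -0.144   0.0771] rot [-8.992e+01 -7.000e-02 -8.106e+01] F [-0.2 -0.  -1. ] open 0.044
SHIFT [np.float64(-0.001), np.float64(0.0316), np.float64(-0.0005)] twist -0.06
```

>>> send_rows(motion=[[[-0.0013, 0.015, -0.001, 0], [-0.0013, 0.028, -0.001, 0], [-0.0013, 0.03, -0.001, 0], [-0.0013, 0.03, -0.001, 0], [-0.0013, 0.03, -0.001, 0]]])

```text
time: 5.5
tool_pos: [0.6094, -0.1431, 0.0475]
tool_rot: [-1.569, -0.001, -1.415]
contact_force: [0.3, 0.0, -1.0]
opening: 0.0434
```

```bash
python3 -c "
from h import *
avg(3);to(.6096,-.1431,.0455,-81)
snap('scene','s3.png');snap('top','t3.png');snap('wrist','w3.png')"
```

```text
avg [ 0.6095 -0.1431  0.0477] sd [0. 0. 0.] [-89.87  -0.09 -81.06] last [ 0.6095 -0.143   0.0477]
t 5.65 pos [ 0.6095 -0.143   0.0477] rot [-89.87  -0.09 -81.05] F [ 0.6 -0.1 -0.6] open 0.044
SHIFT [np.float64(0.0001), np.float64(0.0022), np.float64(0.0001)] twist -0.05
```

View pics/w3.png

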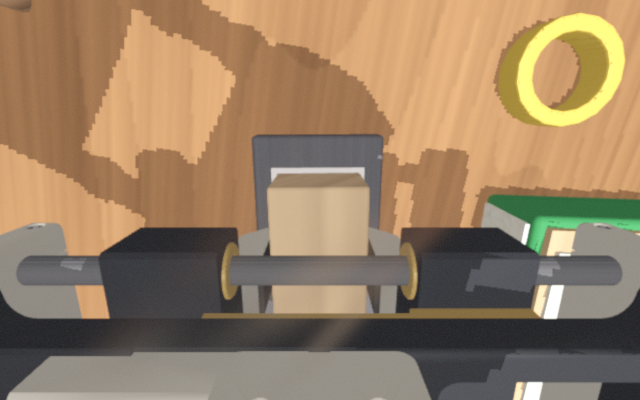

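>>> send_rows(motion=[[[0, 0.0015, 0, 0], [0, 0.0025, 0, 0], [0, 0.003, 0, 0], [0, 0.003, 0, 0]]])

```text
time: 6.2
tool_pos: [0.6094, -0.143, 0.0451]
tool_rot: [-1.569, -0.002, -1.415]
contact_force: [-1.3, 0.4, 4.7]
opening: 0.0441
```

>>> send_rows(motion=[[[0, 0.001, 0, 0], [0, 0.001, 0, 0]]])

```text
time: 6.4
tool_pos: [0.6094, -0.143, 0.0451]
tool_rot: [-1.568, -0.002, -1.415]
contact_force: [-2.7, 1.6, 8.1]
opening: 0.044
```

>>> send_rows(motion=[[[0, -0.001, 0, 0], [0, -0.001, 0, 0], [0, -0.001, 0, 0], [0, -0.001, 0, 0]]], gripper=0.75)

```text
time: 6.8
tool_pos: [0.6093, -0.143, 0.0459]
tool_rot: [-1.569, -0.002, -1.414]
contact_force: [0.0, -0.1, -0.2]
opening: 0.0676
```

>>> send_rows(motion=[[[0, -0.1, 0, 0], [0, -0.1, 0, 0], [0, -0.1, 0, 0], [0, -0.1, 0, 0]]], gripper=1)

```text
time: 7.2
tool_pos: [0.6096, -0.143, 0.1471]
tool_rot: [-1.566, -0.003, -1.414]
contact_force: [-0.1, -0.0, -0.8]
opening: 0.0913
```

```bash
python3 -c "
from h import *
to(.5963,.0948,.13,-76.0)"
```

```text
t 7.2 pos [ 0.6096 -0.143   0.1471] rot [-89.73  -0.18 -81.04] F [-0.1 -0.  -0.8] open 0.0913
SHIFT [np.float64(-0.237), np.float64(0.0171), np.float64(0.0238)] twist -5.04
```

>>> send_rows(motion=[[[-0.237, 0.017, 0.024, -5], [-0.237, 0.017, 0.024, -5], [-0.237, 0.017, 0.024, -5], [-0.237, 0.017, 0.024, -5], [-0.237, 0.017, 0.024, -5], [-0.237, 0.017, 0.024, -5], [-0.237, 0.017, 0.024, -5], [-0.237, 0.017, 0.024, -5]]])

```text
time: 8.0
tool_pos: [0.5962, 0.0938, 0.1285]
tool_rot: [-1.568, -0.003, -1.328]
contact_force: [-0.5, -0.9, 0.1]
opening: 0.0921
```

```bash
python3 -c "
from h import *
avg(2)
snap('top','t4.png');snap('wrist','w4.png');to(.5963,.0948,.036,-76)"
```

```text
avg [0.5965 0.0934 0.1289] sd [0.0001 0.0001 0.0001] [-89.81  -0.2  -76.14] last [0.5965 0.0933 0.129 ]
t 8.2 pos [0.5966 0.0935 0.1293] rot [-89.77  -0.2  -76.15] F [-0.5  0.2  0.8] open 0.0918
SHIFT [np.float64(-0.0014), np.float64(0.0933), np.float64(-0.0)] twist -0.15
```

View pics/w4.png

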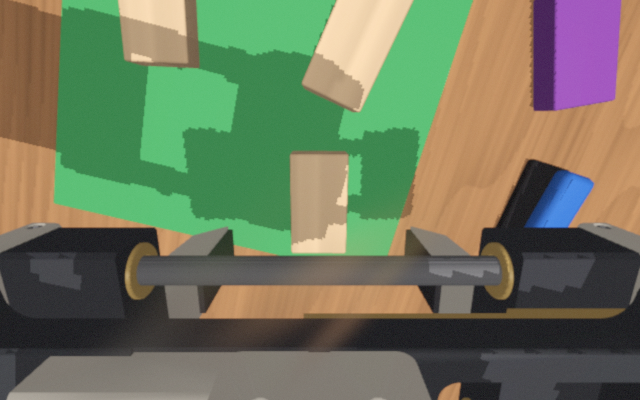

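View pics/t4.png

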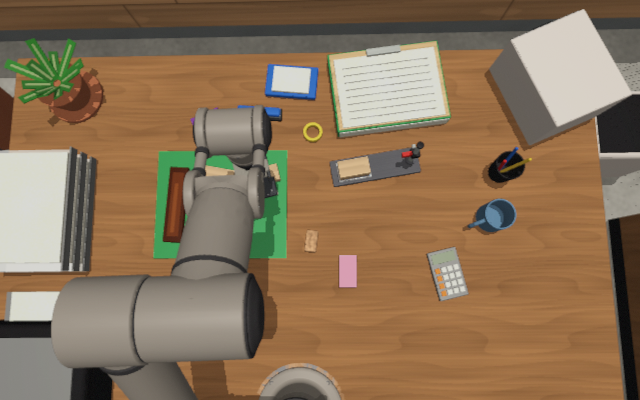

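```bash
python3 -c "
from h import *
c=load('w4.png');f=c['frame'].astype(int)
print(f[148:162,310,0].tolist());
for r in(175,220):print(f[r,285:297,0].tolist(),f[r,340:354,0].tolist(),f[r,340:354,1].tolist())
t=np.array([.5965,.0934]);th=np.radians(-76.14)
def tool(u,v,z):
    d=px2z(c,u,v,z)[:2]-t;return (d[0]*np.cos(th)+d[1]*np.sin(th)).round(4),(-d[0]*np.sin(th)+d[1]*np.cos(th)).round(4)
for v in(152,153,154,155,156):print(v,tool(318,v,.027),tool(318,v,.003))
for v in(175,220):print([tool(u,v,.027) for u in(290.5,291,347,348,348.5)])
"
```

```text
[61, 67, 83, 115, 126, 133, 164, 182, 185, 188, 189, 189, 188, 188]
[65, 67, 66, 63, 85, 149, 175, 176, 177, 179, 180, 181] [185, 185, 185, 186, 187, 193, 220, 207, 149, 99, 94, 93, 95, 94] [158, 160, 159, 159, 160, 166, 193, 194, 191, 192, 194, 194, 194, 194]
[67, 67, 68, 66, 68, 93, 148, 173, 177, 177, 180, 180] [183, 182, 183, 183, 183, 176, 145, 109, 101, 99, 102, 102, 103, 102] [157, 155, 156, 156, 156, 152, 155, 180, 192, 192, 194, 193, 194, 193]
152 (np.float64(-0.0412), np.float64(0.0006)) (np.float64(-0.0384), np.float64(0.0007))
153 (np.float64(-0.0405), np.float64(0.0006)) (np.float64(-0.0376), np.float64(0.0007))
154 (np.float64(-0.0397), np.float64(0.0006)) (np.float64(-0.0368), np.float64(0.0007))
155 (np.float64(-0.039), np.float64(0.0006)) (np.float64(-0.036), np.float64(0.0007))
156 (np.float64(-0.0382), np.float64(0.0006)) (np.float64(-0.0351), np.float64(0.0007))
[(np.float64(-0.0239), np.float64(-0.0201)), (np.float64(-0.0239), np.float64(-0.0197)), (np.float64(-0.0239), np.float64(0.0225)), (np.float64(-0.0239), np.float64(0.0233)), (np.float64(-0.0239), np.float64(0.0237))]
[(np.float64(0.0119), np.float64(-0.0209)), (np.float64(0.0119), np.float64(-0.0205)), (np.float64(0.012), np.float64(0.0234)), (np.float64(0.012), np.float64(0.0242)), (np.float64(0.012), np.float64(0.0245))]
```

>>> send_rows(motion=[[[0, 0.05, 0.001, 0], [0, 0.095, 0.001, 0], [0, 0.095, 0.001, 0], [0, 0.095, 0.001, 0]]])

```text
time: 8.6
tool_pos: [0.5978, 0.0928, 0.0341]
tool_rot: [-1.568, -0.003, -1.33]
contact_force: [-0.7, 0.1, 0.3]
opening: 0.0923
```

>>> send_rows(motion=[[[0, 0, 0, 0], [0, 0, 0, 0], [0, 0, 0, 0], [0, 0, 0, 0], [0, 0, 0, 0], [0, 0, 0, 0], [0, 0, 0, 0], [0, 0, 0, 0]]], gripper=0, grip_force=20)

```text
time: 9.4
tool_pos: [0.5978, 0.0929, 0.0341]
tool_rot: [-1.568, -0.003, -1.33]
contact_force: [-0.4, -0.7, 0.8]
opening: 0.0438
```

```bash
python3 -c "
from h import *
avg(2)"
```

```text
avg [0.5978 0.0928 0.0342] sd [0. 0. 0.] [-89.86  -0.18 -76.21] last [0.5978 0.0928 0.0342]
```

>>> send_rows(motion=[[[0, -0.11, 0, 0], [0, -0.11, 0, 0], [0, -0.11, 0, 0], [0, -0.11, 0, 0]]])

```text
time: 9.9
tool_pos: [0.5987, 0.0932, 0.1464]
tool_rot: [-1.564, -0.004, -1.33]
contact_force: [-0.4, -0.1, -1.3]
opening: 0.0436
```

```bash
python3 -c "
from h import *
to(.6190,-.2090,.19,-81)"
```

```text
t 9.9 pos [0.5987 0.0932 0.1464] rot [-89.59  -0.24 -76.21] F [-0.4 -0.1 -1.3] open 0.0436
SHIFT [np.float64(0.2983), np.float64(-0.0436), np.float64(-0.0523)] twist 4.79
```

>>> send_rows(motion=[[[0.298, -0.044, -0.052, 4.8], [0.298, -0.044, -0.052, 4.8], [0.298, -0.044, -0.052, 4.8], [0.298, -0.044, -0.052, 4.8], [0.298, -0.044, -0.052, 4.8], [0.298, -0.044, -0.052, 4.8], [0.298, -0.044, -0.052, 4.8], [0.298, -0.044, -0.052, 4.8]]])

```text
time: 10.7
tool_pos: [0.6179, -0.21, 0.1888]
tool_rot: [-1.566, -0.002, -1.417]
contact_force: [-0.7, 0.3, -1.7]
opening: 0.0436
```

>>> send_rows(motion=[[[0, 0, 0, 0], [0, 0, 0, 0]]])

```text
time: 10.9
tool_pos: [0.6174, -0.2082, 0.1873]
tool_rot: [-1.569, 0.0, -1.415]
contact_force: [-0.6, -0.6, -0.9]
opening: 0.0437
```

```bash
python3 -c "
from h import *
avg(2)
c=snap('wrist','w5.png');f=c['frame']
a=cv2.resize(f[40:195,250:390,::-1],None,fx=5,fy=5,interpolation=cv2.INTER_CUBIC);cv2.imwrite('pics/w5c.png',a[75:675])"
```

```text
avg [ 0.6177 -0.2083  0.1881] sd [0.0001 0.0001 0.0002] [-8.981e+01 -2.000e-02 -8.108e+01] last [ 0.6178 -0.2083  0.1883]
```

View pics/w5c.png

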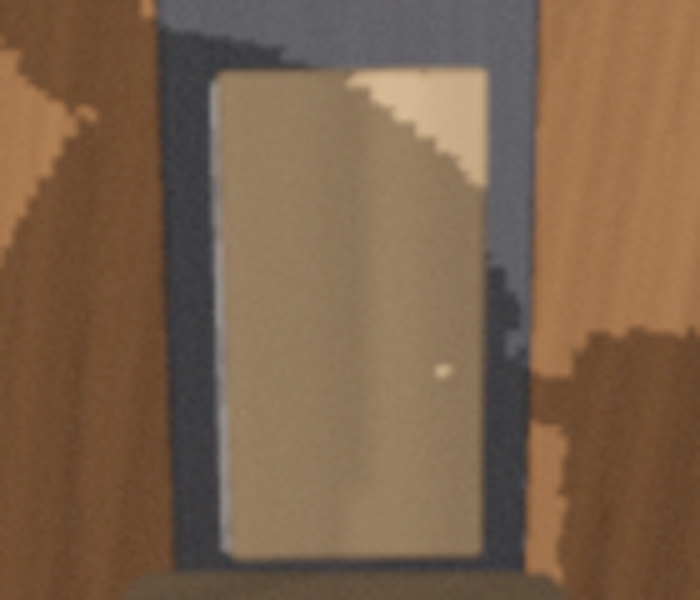

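View pics/w5.png

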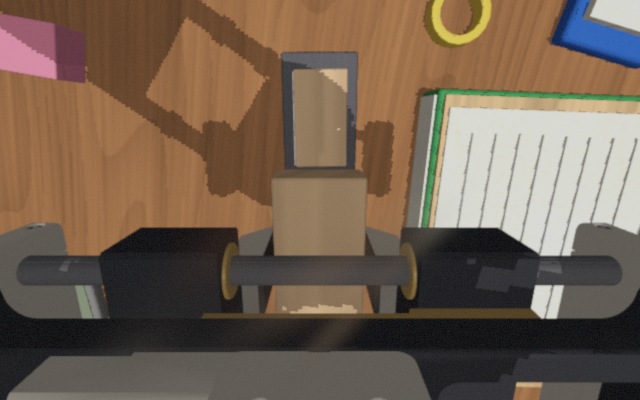

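```bash
python3 -c "
from h import *
c=load('w5.png');f=c['frame'].astype(int)
W=np.array([px2z(c,250+(x+.5)/5-.5,40+(y+75.5)/5-.5,.048) for x,y in [(217,70),(488,68),(484,556),(232,558)]])
d=W[2]+W[3]-W[0]-W[1]
print(W.round(4)[:,:2].tolist(),W.mean(0).round(4),np.degrees(np.arctan2(d[1],d[0])),[round(np.linalg.norm(W[i]-W[(i+1)%4]),4) for i in range(4)])
print(f[164:190,318,0].tolist())
th=np.radians(-81.08);t=np.array([.6177,-.2083,0])
for u,v,h in((318,171,-.0312),(318,180,-.0072)):
    w=px2z(c,u,v,.1881+h);d=w-t;print(v,'along -toolx',-(d[0]*np.cos(th)+d[1]*np.sin(th)))
W=np.array([px2z(c,250+(x+.5)/5-.5,75/5+40+y/5,.012) for x,y in [(163,200),(533,200),(175,550),(527,550)]]);print(W.round(4))
"
```

```text
[[0.5823, -0.1083], [0.6255, -0.1012], [0.6389, -0.1794], [0.5956, -0.1865]] [ 0.6106 -0.1438  0.048 ] -80.29002244777003 [np.float64(0.0438), np.float64(0.0794), np.float64(0.0439), np.float64(0.0794)]
[145, 136, 106, 77, 67, 80, 93, 96, 98, 99, 97, 100, 100, 109, 128, 142, 145, 150, 149, 151, 149, 151, 150, 149, 151, 149]
171 along -toolx 0.03962392291964569
180 along -toolx 0.039672738628554964
[[ 0.5722 -0.1284  0.012 ]
 [ 0.6403 -0.1176  0.012 ]
 [ 0.5828 -0.1931  0.012 ]
 [ 0.6513 -0.1824  0.012 ]]
```

```bash
python3 -c "
from h import *
to(.6096,-.1453,.095,-80.8)"
```

```text
t 11.05 pos [ 0.618  -0.2086  0.1886] rot [-8.976e+01 -6.000e-02 -8.108e+01] F [ 0.5 -0.7 -0.2] open 0.0437
SHIFT [np.float64(-0.0638), np.float64(0.0936), np.float64(0.0015)] twist -0.28
```

>>> send_rows(motion=[[[-0.064, 0.01, 0.0015, -0.3], [-0.064, 0.09, 0.0015, -0.3], [-0.064, 0.093, 0.0015, -0.3], [-0.064, 0.093, 0.0015, -0.3], [-0.064, 0.093, 0.0015, -0.3], [-0.064, 0.093, 0.0015, -0.3]]])

```text
time: 11.65
tool_pos: [0.6115, -0.146, 0.0981]
tool_rot: [-1.563, -0.003, -1.41]
contact_force: [0.4, 0.8, -0.4]
opening: 0.0436
```

```bash
python3 -c "
from h import *
avg(4);to(.6096,-.1453,.081,-80.8)"
```

```text
avg [ 0.6111 -0.146   0.0977] sd [0.0003 0.0001 0.0004] [-89.56  -0.17 -80.81] last [ 0.6107 -0.1458  0.0972]
t 11.85 pos [ 0.6107 -0.1458  0.0972] rot [-89.61  -0.14 -80.82] F [ 0.4 -0.4 -1.1] open 0.0436
SHIFT [np.float64(-0.0007), np.float64(0.0162), np.float64(-0.001)] twist -0.02
```

>>> send_rows(motion=[[[-0.0007, 0.01, -0.0012, 0], [-0.0007, 0.0155, -0.0012, 0], [-0.0007, 0.0155, -0.0012, 0], [-0.0007, 0.0155, -0.0012, 0]]])

```text
time: 12.25
tool_pos: [0.6093, -0.1453, 0.0813]
tool_rot: [-1.565, -0.002, -1.411]
contact_force: [0.2, -0.1, -1.1]
opening: 0.0437
```

```bash
python3 -c "
from h import *
avg(3);to(.6096,-.1453,.079,-80.8)"
```

```text
avg [ 0.6096 -0.1454  0.0817] sd [0.0001 0.     0.0001] [-89.61  -0.15 -80.81] last [ 0.6097 -0.1454  0.0818]
t 12.4 pos [ 0.6097 -0.1454  0.0818] rot [-89.6   -0.15 -80.81] F [-0.2  0.1 -0.4] open 0.0438
SHIFT [np.float64(-0.0001), np.float64(0.0028), np.float64(-0.0001)] twist -0.01
```

>>> send_rows(motion=[[[0, 0.001, 0, 0], [0, 0.002, 0, 0], [0, 0.003, 0, 0], [0, 0.003, 0, 0]]])

```text
time: 12.8
tool_pos: [0.6097, -0.1454, 0.0792]
tool_rot: [-1.564, -0.003, -1.41]
contact_force: [-1.3, 1.1, 3.1]
opening: 0.0438
```

>>> send_rows(motion=[[[0, 0.001, 0, 0], [0, 0.001, 0, 0]]])

```text
time: 13.0
tool_pos: [0.6097, -0.1454, 0.0792]
tool_rot: [-1.563, -0.003, -1.41]
contact_force: [-3.4, 0.4, 7.6]
opening: 0.0441
```

>>> send_rows(motion=[[[0, -0.0007, 0, 0], [0, -0.0007, 0, 0], [0, -0.0007, 0, 0], [0, -0.0007, 0, 0]]], gripper=0.75)

```text
time: 13.4
tool_pos: [0.6097, -0.1454, 0.0796]
tool_rot: [-1.564, -0.003, -1.41]
contact_force: [-0.7, -1.0, 0.3]
opening: 0.0677
```

>>> send_rows(motion=[[[0, -0.09, 0, 0], [0, -0.09, 0, 0], [0, -0.09, 0, 0], [0, -0.09, 0, 0]]], gripper=1)

```text
time: 13.8
tool_pos: [0.6093, -0.1453, 0.1705]
tool_rot: [-1.562, -0.004, -1.41]
contact_force: [0.4, -0.4, 0.2]
opening: 0.0909
```

```bash
python3 -c "
from h import *
to(.5215,.3278,.15,-4)"
```

```text
t 13.8 pos [ 0.6093 -0.1453  0.1705] rot [-89.48  -0.23 -80.8 ] F [ 0.4 -0.4  0.2] open 0.0909
SHIFT [np.float64(-0.4811), np.float64(0.0205), np.float64(-0.0111)] twist -76.8
```

>>> send_rows(motion=[[[-0.481, 0.02, -0.011, -76.8], [-0.481, 0.02, -0.011, -76.8], [-0.481, 0.02, -0.011, -76.8], [-0.481, 0.02, -0.011, -76.8], [-0.481, 0.02, -0.011, -76.8], [-0.481, 0.02, -0.011, -76.8], [-0.481, 0.02, -0.011, -76.8], [-0.481, 0.02, -0.011, -76.8]]])

```text
time: 14.6
tool_pos: [0.5349, 0.2494, 0.15]
tool_rot: [-1.573, -0.007, -0.204]
contact_force: [0.5, -0.2, -0.2]
opening: 0.0917
```

```bash
python3 -c "
from h import *
to(.5215,.3278,.16,-4)"
```

```text
t 14.6 pos [0.5349 0.2494 0.15  ] rot [-90.13  -0.39 -11.7 ] F [ 0.5 -0.2 -0.2] open 0.0917
SHIFT [np.float64(-0.029), np.float64(-0.01), np.float64(0.0741)] twist -7.7
```

>>> send_rows(motion=[[[-0.029, -0.01, 0.074, -7.7], [-0.029, -0.01, 0.074, -7.7], [-0.029, -0.01, 0.074, -7.7], [-0.029, -0.01, 0.074, -7.7], [-0.029, -0.01, 0.074, -7.7]]])

```text
time: 15.1
tool_pos: [0.5212, 0.3265, 0.1584]
tool_rot: [-1.576, -0.004, -0.071]
contact_force: [-0.1, -0.2, -0.4]
opening: 0.0916
```

```bash
python3 -c "
from h import *
avg(3)
snap('top','t6.png');snap('wrist','w6.png');snap('scene','s6.png')"
```

```text
avg [0.5217 0.3263 0.159 ] sd [0.0001 0.     0.0002] [-90.23  -0.31  -4.11] last [0.5218 0.3264 0.1593]
```

View pics/w6.png

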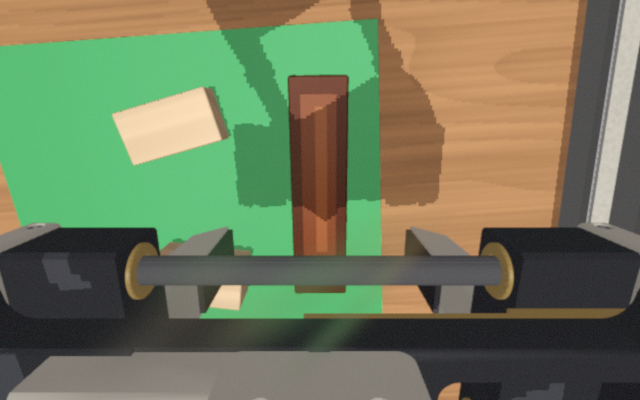

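View pics/s6.png

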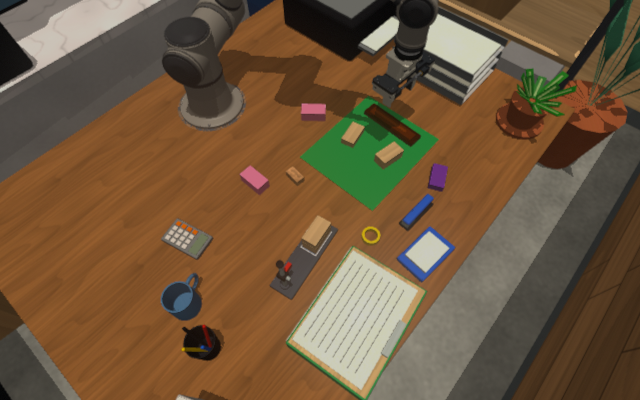

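```bash
python3 -c "
from h import *
c=load('w6.png');f=c['frame'].astype(int)
print(f[70:82,318].tolist());print(f[286:298,318].tolist());
for r in(100,180,220,290):print(r,f[r,284:302,1].tolist(),f[r,338:354,1].tolist())
t=np.array([.5217,.3263]);th=np.radians(-4.11)
def tool(u,v,z):
    d=px2z(c,u,v,z)[:2]-t;return (d[0]*np.cos(th)+d[1]*np.sin(th)).round(4),(-d[0]*np.sin(th)+d[1]*np.cos(th)).round(4)
for v in(75,76,77,78,291.5,292.5,293.5):print(v,tool(318,v,.019),tool(318,v,.003))
"
python3 - <<'E'
import cv2
a=cv2.imread('pics/w6.png');cv2.imwrite('pics/w6c.png',cv2.resize(a[65:225,275:360],None,fx=3.7,fy=3.7,interpolation=cv2.INTER_CUBIC))
b=cv2.imread('pics/t6.png');cv2.imwrite('pics/t6c.png',cv2.resize(b[135:195,320:430],None,fx=7,fy=7,interpolation=cv2.INTER_CUBIC))
E
```

```text
[[103, 199, 129], [103, 199, 130], [104, 200, 131], [103, 197, 128], [91, 174, 110], [86, 119, 73], [102, 69, 49], [119, 75, 59], [125, 81, 65], [125, 80, 65], [126, 79, 66], [125, 79, 61]]
[[91, 88, 57], [94, 86, 53], [93, 86, 54], [92, 83, 51], [96, 87, 58], [90, 82, 52], [88, 96, 58], [92, 162, 98], [96, 184, 114], [95, 185, 115], [92, 184, 113], [95, 185, 117]]
100 [143, 145, 151, 178, 146, 77, 74, 77, 80, 77, 78, 80, 77, 78, 81, 83, 98, 106] [52, 55, 53, 50, 53, 55, 53, 53, 46, 56, 118, 138, 142, 144, 142, 142]
180 [140, 140, 141, 142, 142, 140, 112, 73, 45, 49, 47, 46, 45, 48, 45, 46, 43, 50] [41, 43, 46, 42, 39, 42, 40, 33, 54, 115, 140, 142, 143, 140, 140, 139]
220 [196, 195, 195, 195, 195, 196, 195, 187, 137, 67, 62, 62, 63, 57, 62, 60, 61, 58] [57, 63, 59, 58, 59, 59, 59, 54, 94, 168, 190, 195, 194, 193, 193, 194]
290 [185, 185, 184, 184, 185, 185, 184, 184, 184, 182, 148, 105, 90, 89, 91, 92, 90, 88] [71, 69, 70, 70, 68, 69, 73, 117, 170, 187, 189, 189, 188, 190, 188, 188]
75 (np.float64(-0.0976), np.float64(-0.0004)) (np.float64(-0.0993), np.float64(-0.0005))
76 (np.float64(-0.0968), np.float64(-0.0004)) (np.float64(-0.0985), np.float64(-0.0005))
77 (np.float64(-0.0961), np.float64(-0.0004)) (np.float64(-0.0977), np.float64(-0.0005))
78 (np.float64(-0.0953), np.float64(-0.0004)) (np.float64(-0.0969), np.float64(-0.0005))
291.5 (np.float64(0.0998), np.float64(-0.0004)) (np.float64(0.1096), np.float64(-0.0005))
292.5 (np.float64(0.1009), np.float64(-0.0004)) (np.float64(0.1108), np.float64(-0.0005))
293.5 (np.float64(0.102), np.float64(-0.0004)) (np.float64(0.1119), np.float64(-0.0005))
```

View pics/w6c.png

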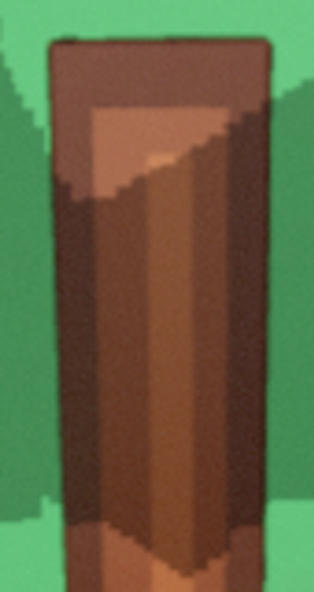

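View pics/t6c.png

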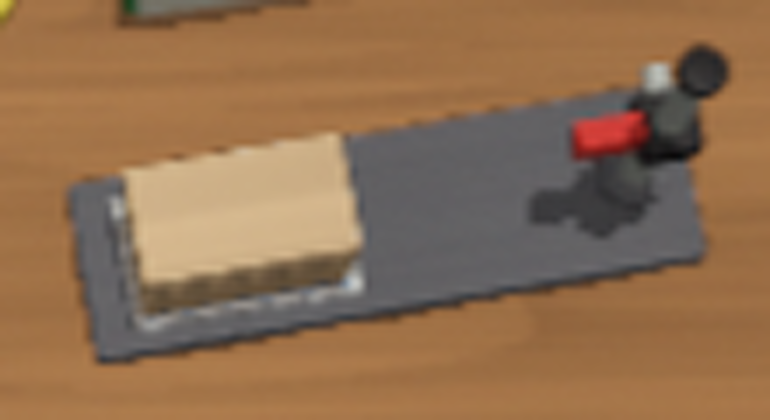

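>>> send_rows(motion=[[[0.0018, 0.05, 0.0003, -0.4], [0.0018, 0.1, 0.0003, -0.4], [0.0018, 0.125, 0.0003, -0.4], [0.0018, 0.1265, 0.0003, -0.4], [0.0018, 0.1265, 0.0003, -0.4]]])

```text
time: 15.9
tool_pos: [0.5244, 0.3263, 0.0329]
tool_rot: [-1.575, -0.006, -0.065]
contact_force: [0.4, 0.2, -0.3]
opening: 0.0921
```

```bash
python3 -c "
from h import *
avg(2);to(.5235,.3263,.032,-3.7)"
```

```text
avg [0.5249 0.3267 0.0339] sd [0.0001 0.0001 0.0002] [-90.16  -0.42  -3.69] last [0.525  0.3268 0.0342]
t 16.0 pos [0.525  0.3268 0.0342] rot [-90.15  -0.44  -3.69] F [0.4 0.3 0. ] open 0.0919
SHIFT [np.float64(-0.0014), np.float64(0.0022), np.float64(-0.0005)] twist 0.01
```

>>> send_rows(motion=[[[-0.0014, 0.0022, -0.0005, 0], [-0.0014, 0.0022, -0.0005, 0]]])

```text
time: 16.2
tool_pos: [0.5237, 0.3264, 0.0327]
tool_rot: [-1.573, -0.009, -0.064]
contact_force: [-1.2, -0.0, 0.6]
opening: 0.0917
```

>>> send_rows(motion=[[[0, 0, 0, 0], [0, 0, 0, 0], [0, 0, 0, 0], [0, 0, 0, 0], [0, 0, 0, 0], [0, 0, 0, 0], [0, 0, 0, 0], [0, 0, 0, 0]]], gripper=0, grip_force=25)

```text
time: 17.0
tool_pos: [0.5236, 0.3264, 0.0326]
tool_rot: [-1.573, -0.008, -0.064]
contact_force: [0.1, 0.2, -0.2]
opening: 0.05
```

```bash
python3 -c "
from h import *
avg(3)"
```

```text
avg [0.5236 0.3264 0.0326] sd [0. 0. 0.] [-90.12  -0.48  -3.69] last [0.5236 0.3264 0.0326]
```

>>> send_rows(motion=[[[0, -0.03, 0, 0], [0, -0.08, 0, 0], [0, -0.13, 0, 0], [0, -0.15, 0, 0], [0, -0.15, 0, 0]]])

```text
time: 17.65
tool_pos: [0.5239, 0.3276, 0.1866]
tool_rot: [-1.569, -0.015, -0.064]
contact_force: [-0.2, -0.1, -0.6]
opening: 0.0496
```

```bash
python3 -c "
from h import *
avg(2)
snap('wrist','w7.png');to(.6,-.08,.2,-81)"
```

```text
avg [0.5223 0.3268 0.1827] sd [0.0004 0.0002 0.001 ] [-90.1   -0.52  -3.69] last [0.5219 0.3265 0.1817]
t 17.8 pos [0.5215 0.3263 0.1807] rot [-90.21  -0.32  -3.69] F [-0.4 -0.8 -1.3] open 0.0494
SHIFT [np.float64(0.1045), np.float64(-0.0193), np.float64(-0.4004)] twist 77.31
```

View pics/w7.png

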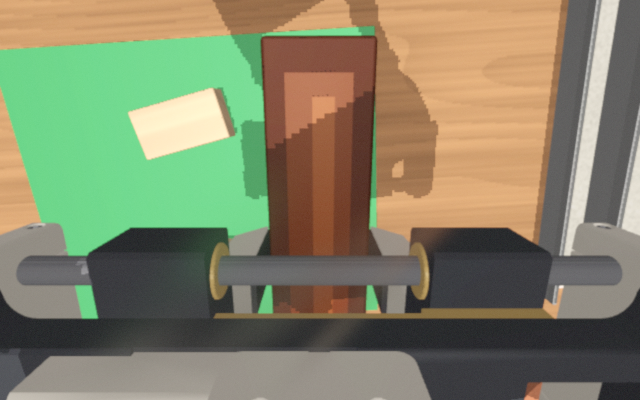

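```bash
python3 -c "
from h import *
c=load('w7.png');f=c['frame'].astype(int)
print(f[30:46,318].tolist())
t=np.array([.5218,.3264]);th=np.radians(-3.69);z=.181-.0136
def tool(u,v,z):
    d=px2z(c,u,v,z)[:2]-t;return (d[0]*np.cos(th)+d[1]*np.sin(th)).round(4),(-d[0]*np.sin(th)+d[1]*np.cos(th)).round(4)
for v in(35,36,37,38,39,40):print(v,tool(318,v,z),tool(318,v,z-.016))
print(tool(263,40,z),tool(376,40,z),f[215,262:276,0],f[215,366:378,0])
to(.6,-.02,.2,-81)
"
```

```text
[[127, 220, 148], [126, 225, 155], [125, 224, 153], [126, 224, 155], [121, 219, 149], [96, 167, 104], [92, 78, 49], [109, 62, 48], [121, 73, 54], [130, 80, 64], [136, 85, 67], [135, 85, 67], [135, 83, 65], [135, 84, 67], [134, 84, 68], [135, 83, 68]]
35 (np.float64(-0.0998), np.float64(0.0002)) (np.float64(-0.1033), np.float64(0.0001))
36 (np.float64(-0.0995), np.float64(0.0002)) (np.float64(-0.1028), np.float64(0.0001))
37 (np.float64(-0.0991), np.float64(0.0002)) (np.float64(-0.1024), np.float64(0.0001))
38 (np.float64(-0.0987), np.float64(0.0002)) (np.float64(-0.102), np.float64(0.0001))
39 (np.float64(-0.0983), np.float64(0.0002)) (np.float64(-0.1016), np.float64(0.0001))
40 (np.float64(-0.0979), np.float64(0.0002)) (np.float64(-0.1011), np.float64(0.0001))
(np.float64(-0.0979), np.float64(-0.0231)) (np.float64(-0.0979), np.float64(0.0248)) [117 118 117 118 116 113  90  76  80  84  88  83  86  82] [ 88  86  77  77 108 119 121 122 119 123 147 194]
t 17.8 pos [0.5215 0.3263 0.1807] rot [-90.21  -0.32  -3.69] F [-0.4 -0.8 -1.3] open 0.0494
SHIFT [np.float64(0.1007), np.float64(-0.0193), np.float64(-0.3406)] twist 77.31
```

>>> send_rows(motion=[[[0.1, -0.02, -0.34, 77], [0.1, -0.02, -0.34, 77], [0.1, -0.02, -0.34, 77], [0.1, -0.02, -0.34, 77], [0.1, -0.02, -0.34, 77], [0.1, -0.02, -0.34, 77], [0.1, -0.02, -0.34, 77], [0.1, -0.02, -0.34, 77]]])

```text
time: 18.6
tool_pos: [0.5994, -0.0251, 0.2]
tool_rot: [-1.57, -0.006, -1.276]
contact_force: [-0.3, -0.1, -1.1]
opening: 0.0497
```

>>> send_rows(motion=[[[0, 0, 0, 0], [0, 0, 0, 0]]])

```text
time: 18.8
tool_pos: [0.5984, -0.0253, 0.1977]
tool_rot: [-1.574, -0.004, -1.273]
contact_force: [-0.4, 0.3, -1.0]
opening: 0.0494
```

```bash
python3 -c "
from h import *
to(.6092,-.1443,.16,-80.9)"
```

```text
t 18.8 pos [ 0.5984 -0.0253  0.1977] rot [-90.18  -0.24 -72.95] F [-0.4  0.3 -1. ] open 0.0494
SHIFT [np.float64(0.1169), np.float64(0.0377), np.float64(-0.0246)] twist 7.95
```

>>> send_rows(motion=[[[0.03, 0, -0.006, 8], [0.08, 0.02, -0.018, 8], [0.117, 0.0377, -0.0246, 8], [0.117, 0.0377, -0.0246, 8], [0.117, 0.0377, -0.0246, 8], [0.117, 0.0377, -0.0246, 8]]])

```text
time: 19.4
tool_pos: [0.6092, -0.1427, 0.1605]
tool_rot: [-1.574, -0.004, -1.41]
contact_force: [-0.2, 0.4, -1.4]
opening: 0.0496
```

```bash
python3 -c "
from h import *
avg(3);to(.6092,-.1443,.112,-80.9)"
```

```text
avg [ 0.6094 -0.1428  0.1611] sd [0.0001 0.0001 0.0001] [-90.11  -0.26 -80.77] last [ 0.6094 -0.143   0.1612]
t 19.55 pos [ 0.6094 -0.143   0.1612] rot [-90.1   -0.27 -80.79] F [ 0.8 -0.2 -0.5] open 0.0497
SHIFT [np.float64(0.0013), np.float64(0.0492), np.float64(-0.0005)] twist 0.11
```

Final contact is expected at TCP z = 0.072 + 0.0296 = 0.1016.

>>> send_rows(motion=[[[0.0014, 0.025, -0.0005, 0.1], [0.0014, 0.045, -0.0005, 0.1], [0.0014, 0.05, -0.0005, 0.1], [0.0014, 0.05, -0.0005, 0.1], [0.0014, 0.05, -0.0005, 0.1]]])

```text
time: 20.05
tool_pos: [0.6098, -0.1445, 0.1124]
tool_rot: [-1.571, -0.006, -1.411]
contact_force: [-0.5, 0.4, -0.7]
opening: 0.0496
```

```bash
python3 -c "
from h import *
avg(3);to(.6092,-.1443,.1036,-80.9)
snap('wrist','w8.png');snap('scene','s8.png')"
```

```text
avg [ 0.6099 -0.1447  0.1125] sd [0.0001 0.     0.0001] [-89.98  -0.34 -80.87] last [ 0.6098 -0.1448  0.1125]
t 20.2 pos [ 0.6098 -0.1448  0.1125] rot [-89.99  -0.33 -80.88] F [ 0.7  0.2 -1.3] open 0.0494
SHIFT [np.float64(-0.0005), np.float64(0.0089), np.float64(-0.0005)] twist 0.02
```

View pics/w8.png

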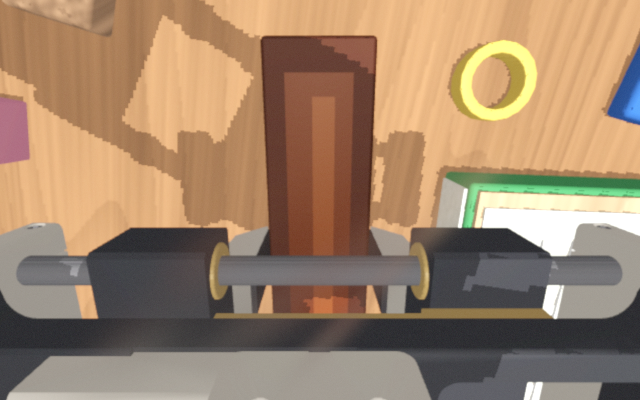

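View pics/s8.png

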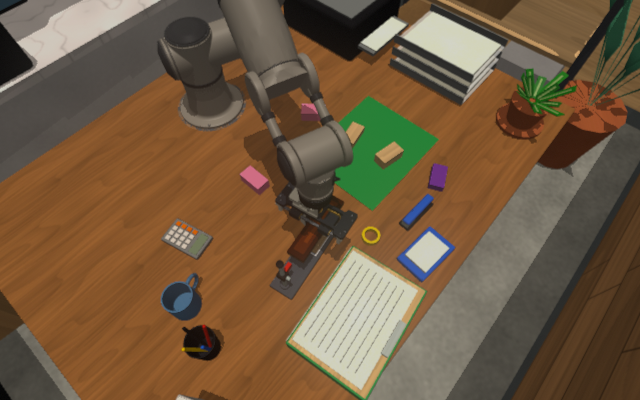

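>>> send_rows(motion=[[[-0.0005, 0.004, -0.0005, 0], [-0.0005, 0.008, -0.0005, 0], [-0.0005, 0.0085, -0.0005, 0], [-0.0005, 0.0085, -0.0005, 0], [-0.0005, 0.0085, -0.0005, 0]]])

```text
time: 20.8
tool_pos: [0.6089, -0.1444, 0.1035]
tool_rot: [-1.571, -0.005, -1.412]
contact_force: [-0.3, 0.4, -0.9]
opening: 0.0497
```

>>> send_rows(motion=[[[0, 0.001, 0, 0], [0, 0.002, 0, 0], [0, 0.003, 0, 0], [0, 0.003, 0, 0]]])

```text
time: 21.2
tool_pos: [0.609, -0.1445, 0.1016]
tool_rot: [-1.571, -0.006, -1.412]
contact_force: [-2.4, 0.8, 6.2]
opening: 0.0492
```

Contact came at 0.1016, exactly as expected. I'll release and lift.

>>> send_rows(motion=[[[0, 0, 0, 0], [0, 0, 0, 0], [0, 0, 0, 0], [0, 0, 0, 0]]], gripper=0.8)

```text
time: 21.6
tool_pos: [0.609, -0.1444, 0.1014]
tool_rot: [-1.571, -0.006, -1.412]
contact_force: [-1.1, 0.2, -0.1]
opening: 0.0722
```

>>> send_rows(motion=[[[0, -0.01, 0, 0], [0, -0.05, 0, 0], [0, -0.1, 0, 0], [0, -0.12, 0, 0], [0, -0.12, 0, 0]]])

```text
time: 22.1
tool_pos: [0.6106, -0.1443, 0.2265]
tool_rot: [-1.563, -0.01, -1.412]
contact_force: [0.1, 0.9, 1.0]
opening: 0.073
```

>>> send_rows(motion=[[[-0.2, 0, -0.1, 0], [-0.2, 0, -0.1, 0], [-0.2, 0, -0.1, 0], [-0.2, 0, -0.1, 0], [-0.2, 0, -0.1, 0], [-0.2, 0, -0.1, 0], [-0.2, 0, -0.1, 0], [-0.2, 0, -0.1, 0]]])

```text
time: 22.9
tool_pos: [0.4808, 0.0365, 0.2234]
tool_rot: [-1.564, -0.01, -1.412]
contact_force: [0.1, -0.2, -0.3]
opening: 0.0737
```

```bash
python3 -c "
from h import *
snap('top','t9.png');snap('scene','s9.png')
a=cv2.imread('pics/t9.png');cv2.imwrite('pics/t9c.png',cv2.resize(a[130:205,315:430],None,fx=6,fy=6,interpolation=cv2.INTER_CUBIC))
a=cv2.imread('pics/s9.png');cv2.imwrite('pics/s9c.png',cv2.resize(a[200:305,255:355],None,fx=5.5,fy=5.5,interpolation=cv2.INTER_CUBIC))
"
```

```text
(no output)
```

View pics/t9c.png

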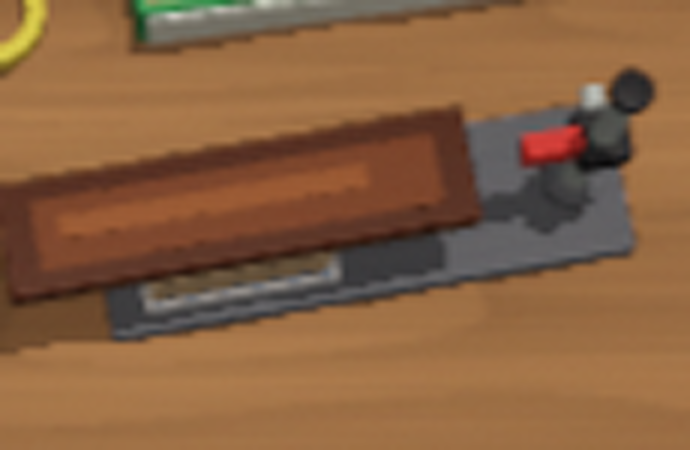

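View pics/s9c.png

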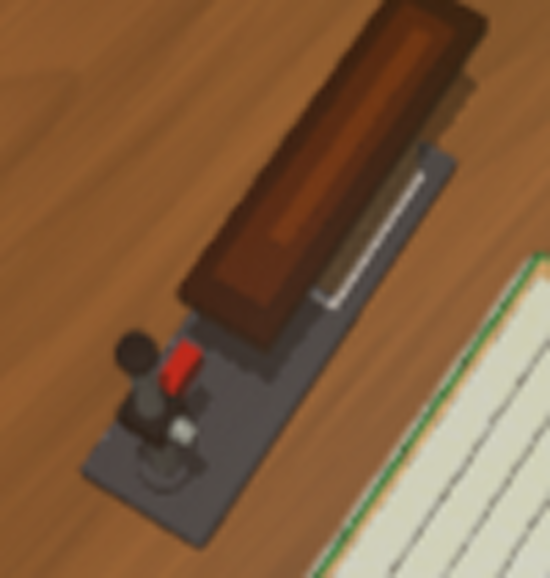

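View pics/t9.png

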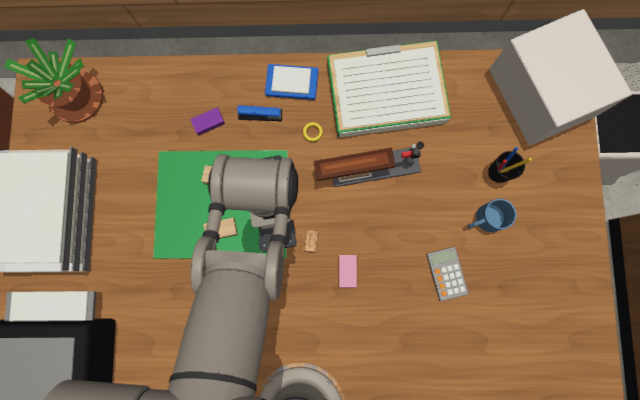

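```bash
python3 -c "
from h import *
T=load('t9.png');S=load('s9.png')
W=np.array([px2z(T,315+(x+.5)/6-.5,130+(y+.5)/6-.5,.088) for x,y in[(5,187),(462,107),(480,220),(15,298)]])
d=W[1]+W[2]-W[0]-W[3];print('top',W.mean(0).round(4),np.degrees(np.arctan2(d[1],d[0])),[round(np.linalg.norm(W[i]-W[(i+1)%4]),4) for i in range(4)])
# flag from scene: near top corners; intersect with vertical plane pad y=-119
W2=np.array([px2z(S,255+(x+.5)/5.5-.5,200+(y+.5)/5.5-.5,.088) for x,y in[(180,292),(270,330)]]);print('scene near edge panel',W2.round(4),W2.mean(0))
th=np.radians(9);pad=np.array([.6097,-.1448]);n=np.array([-np.sin(th),np.cos(th)])
for x,y in[(180,340),(203,349)]:
    o,dd=ray(S,255+(x+.5)/5.5-.5,200+(y+.5)/5.5-.5)
    k=(-.119-(o[:2]-pad)@n)/(dd[:2]@n);p=o+k*dd;print('flag top near corner',p.round(4),'x',((p[:2]-pad)@[np.cos(th),np.sin(th)]).round(4))
for x,y in[(162,385),(180,393)]: pass
mid=pad+n*-.1;print('expect near edge mid',mid)
print(sensors.observe()['qvel'].round(3))
"
```

```text
top [ 0.6078 -0.1429  0.088 ] -80.80921661618216 [np.float64(0.1939), np.float64(0.0488), np.float64(0.1958), np.float64(0.0474)]
scene near edge panel [[ 0.6034 -0.2451  0.088 ]
 [ 0.6467 -0.2316  0.088 ]] [ 0.62502573 -0.23834812  0.088     ]
flag top near corner [ 0.6215 -0.2634  0.0948] x -0.0069
flag top near corner [ 0.6344 -0.2614  0.1021] x 0.0062
expect near edge mid [ 0.62534345 -0.24356883]
[-0.001 -0.001  0.003  0.     0.001  0.002]
```

```bash
python3 -c "
from cell import hand_in
print(hand_in())"
```

```text
the job is handed in; nothing more can be done
None
```

I built the stack as one 36 mm packer with one 24 mm packer on top, laid the panel over it lacquered face up, and handed the job in at about 23 s. The other two packers stayed on the mat, and I did not go near the flag or the other things on the counter.

**Height:** the panel's top face is at about 88 mm. I measured the flag centre at about 89 mm, so the flag spans roughly 80 to 98 mm. All three pieces touched down at the heights I expected, which supports the 88 mm figure.

**Placement:** in the top camera the panel centre is about 1 mm from the pad centre, and the panel is within about 1° of the pad's direction. The wrist camera put the bottom packer about 1 mm off the pad centre and squared to about 0.6°.

**Where checks disagreed:**
- The scene camera put the panel's near edge about 5 mm from where it should be. I think that is a coarse hand-picked pixel, because the arm readings and the top camera agree within 1 to 2 mm.
- The first rough flag fit gave about 96 mm because other reddish pixels got in. The cleaner fit gave 89 mm, and a final check on the flag's top edge gave about 89.5 mm.

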